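Swap the flip filters in the laser beam

ROBOT

A 7-joint arm with a two-finger parallel gripper is mounted at the origin on the work surface. World frame = base frame: x ahead of the robot, y to its left, z up, the work surface at z = 0. Lengths are in m, angles in rad, forces in N, time in s.
With the tool pointing down it reaches from about 0.4 to 0.85 m from the base axis. Payload 4.5 kg.
Tool frame: the origin (TCP) lies on the centre line of the jaws, within the pads' length; the fingertips stand 8 mm ahead of it and the grasp point (between the pads) lies 11 mm behind it; z points along the fingers, x is the direction in which the jaws open and shut, and the axes are right-handed (so a half turn about z gives the same grasp; the last joint's range is limited). The gripper opens to 88 mm and grips with 3 to 60 N. Pads are 18 mm wide; open, the fingers measure 123 mm over their backs; the gripper's body (75 mm by 187 mm) begins 45 mm behind the grasp point.
Start: joints at [1.202, 0.689, -0.195, 1.565, 0.157, 0.902, -0.215], TCP at [0.245, -0.575, 0.247] pointing down, gripper open.
Joint ranges: [-3.01, 3.01], [-0.46, 2.08], [-1.47, 1.51], [0.13, 2.56], [-1, 4.14], [0.04, 2.09], [-2.66, 2.66]. Speed limits (rad/s): [2.57, 2.57, 3.14, 3.14, 3.14, 3.14, 3.14].

INTERFACE

Orientations are given as a unit quaternion [x, y, z, w].
In Python, from plant import r gives the robot as it stands.
- The arm moves only by the shell command python3 -m pendant 'ROWS' [FORCE]. ROWS is JSON, a list of rows, each a list of 3 entries, a list of its own where there are three numbers: the turn, a rotation vector about the tool's x, y, z in rad, then the shift along the tool's x, y, z in m, then the opening, from 0 (shut) to 1 (fully open). In form: [[[wx, wy, wz], [tx, ty, tz], claw], ...]. A call has 1 to 10 rows; each row is the pose to reach, as a shift and turn from the pose commanded when the call began, along the tool's axes at that moment; what a row does not reach only later rows make up. A row lasts 1/10 s, in which the tool goes at most 50 mm and 8.59 degrees, less where a joint would pass 70% of its speed; a pose out of reach is approached as far as the arm can. A call with a gripper value outside its range is refused whole. The fingers move at their own pace and stop on an object; FORCE is the grip in N (left out, the last holds). Time passes only in rows, so rows that repeat a pose let the fingers close. It gives the time, the measured TCP pose, the force and the opening at its end, in the units of the state.
- r.get_state(): the state, without advancing time (a new reading comes with each control period).
- r.snapshot(name): name is "side" or "top"; returns a dict with "image" (420x560x3 uint8, red, green, blue), "mtx" (3x3 intrinsics, pixels), "dist" ([k1, k2, p1, p2, k3] as OpenCV has them; the pictures are not rectified), "R" (3x3) and "t" (3): a world point X has camera coordinates R X + t. Camera axes: x right, y down, z forward; pixel columns grow to the right and rows downward; lengths in m; the calibration is good to about 2 mm. A picture is of the moment at which its call begins. There is no depth.
- r.finish_job(): hands the job in, once; it reports no verdict.
The state is a dict: "clock": time; "q": joint angles; "qd": joint speeds; "joint_torque": joint torques, N m; "tool_pos": TCP position; "eef_rot": TCP orientation; "contact_force": force on the tool from outside, world axes, zero at the start; "moment": the same for the moment, N m; "opening": opening from 0.0 (shut) to 1.0 (fully open).
Only numpy, scipy, OpenCV 4.12 (cv2) and the standard library are available. Lean on these libraries where they do the work, as an engineer would, in place of code of your own. Each camera call takes 0.05 s, during which the arm holds its last target. There are 200 camera calls.

TASK

Swap the two colour filters in the laser beam with gentle pushes of the fingers: first push the standing red filter over until it lies level, out of the beam, and only then push the blue filter's thumb tab over until the blue filter stands fully upright against its stop. Do not lift any of the mounts or shift them from their places; leave the clear lens standing and everything else where it is.

Things in the scene. Friction and masses are not known exactly. Their poses are not given: they have to be found in the camera images.
- breadboard: fixed aluminium breadboard, 260 (x) x 720 (y) x 12 mm, origin centre of underside. The three mounts stand on it about 150 mm apart along its y, in any order, their local x roughly along its +y. Part of it, 35 mm to +x: a laser head (top 122 mm high, from 255 mm along +y) and a detector on a post (top 136 mm high, at 310 mm along -y).
- red_mount: red filter flip mount, 0.85 kg, loose on the breadboard: base plate 90 x 120 x 20 mm, pedestal 20 x 20 mm (local y -2 to +18 mm, top at 73 mm). Origin: centre of its underside, z up. Hinge axle (10 mm thick) along local y at x = 0, z = 65 mm, y -35 to +55 mm. On the axle, rigidly square to each other: holder with a red disc (tab red), and a thumb tab. The base slides at about 5 N or more.
- red_flip (a joint): hinge of the red filter mount, rad: 0 = holder fully upright at its stop (in beam), tab level towards the mount's local -x; pi/2 = holder level towards local +x, tab up; 1.75 = its other stop. Both stops are rigid. The stiff hinge stays where it is left; pushing takes 1 to 2 N.
- red_disc (a point): centre of the red filter's round black holder: 48 mm across, 10 mm thick, at mount y = -35 mm, centre 34 mm and outer rim 58 mm from the axle. Its x axis is the disc's normal (mount +x when upright), its z axis points from axle to outer rim
- red_tab (a point): on the red filter's thumb tab, mid thickness, at mount y = +45 mm, 45 mm from the axle (10 mm short of its end). The tab is 20 mm wide and 8 mm thick; axes as for the disc: it points along -x, thickness along z. Pushing its +z face (the mount's +x side when it stands up) turns the holder upright
- blue_mount: blue filter flip mount, 0.85 kg, loose on the breadboard: base plate 90 x 120 x 20 mm, pedestal 20 x 20 mm (local y -2 to +18 mm, top at 73 mm). Origin: centre of its underside, z up. Hinge axle (10 mm thick) along local y at x = 0, z = 65 mm, y -35 to +55 mm. On the axle, rigidly square to each other: holder with a blue disc (tab blue), and a thumb tab. The base slides at about 5 N or more.
- blue_flip (a joint): hinge of the blue filter mount, rad: 0 = holder fully upright at its stop (in beam), tab level towards the mount's local -x; pi/2 = holder level towards local +x, tab up; 1.75 = its other stop. Both stops are rigid. The stiff hinge stays where it is left; pushing takes 1 to 2 N.
- blue_disc (a point): centre of the blue filter's round black holder: 48 mm across, 10 mm thick, at mount y = -35 mm, centre 34 mm and outer rim 58 mm from the axle. Its x axis is the disc's normal (mount +x when upright), its z axis points from axle to outer rim
- blue_tab (a point): on the blue filter's thumb tab, mid thickness, at mount y = +45 mm, 45 mm from the axle (10 mm short of its end). The tab is 20 mm wide and 8 mm thick; axes as for the disc: it points along -x, thickness along z. Pushing its +z face (the mount's +x side when it stands up) turns the holder upright
- lens_mount: clear lens flip mount, 0.85 kg, loose on the breadboard: base plate 90 x 120 x 20 mm, pedestal 20 x 20 mm (local y -2 to +18 mm, top at 73 mm). Origin: centre of its underside, z up. Hinge axle (10 mm thick) along local y at x = 0, z = 65 mm, y -35 to +55 mm. On the axle, rigidly square to each other: holder with a clear lens (tab white), and a thumb tab. The base slides at about 5 N or more.
- lens_flip (a joint): hinge of the clear lens mount, rad: 0 = holder fully upright at its stop (in beam), tab level towards the mount's local -x; pi/2 = holder level towards local +x, tab up; 1.75 = its other stop. Both stops are rigid. The stiff hinge stays where it is left; pushing takes 1 to 2 N.
- lens_disc (a point): centre of the clear lens's round black holder: 48 mm across, 10 mm thick, at mount y = -35 mm, centre 34 mm and outer rim 58 mm from the axle. Its x axis is the disc's normal (mount +x when upright), its z axis points from axle to outer rim
- lens_tab (a point): on the clear lens's thumb tab, mid thickness, at mount y = +45 mm, 45 mm from the axle (10 mm short of its end). The tab is 20 mm wide and 8 mm thick; axes as for the disc: it points along -x, thickness along z. Pushing its +z face (the mount's +x side when it stands up) turns the holder upright
- lens_jar: small grey lens jar, 41 mm across, 30 mm high, standing loose on the breadboard's far strip; origin centre of underside
- post: steel optical post, 13 mm across, 50 mm high, standing loose on the breadboard's far strip; origin centre of underside
- driver: screwdriver, 170 mm long, lying loose on the breadboard's far strip; origin on its underside
- canister: green can, 60 mm across, 170 mm high, standing on the table at the left; origin centre of underside
- clamp_block: dark steel clamp block 50 x 70 x 30 mm on the table at the right; origin centre of underside
Not all that is in view belongs to the job. What is shaped like the blue_mount but turquoise is not meant.

How it is judged:
On the way, in this order (a step that is already met when the one before it is completed fails the run):
1. the red filter lies out of the beam (within about 0.22 rad of level) while the blue one is still down (value of joint red_flip above 1.35 rad and value of joint blue_flip above 0.9 rad), for 0.2 s.
2. the blue filter stands upright (within 0.09 rad of its stop) (value of joint blue_flip below 0.09 rad and value of joint red_flip above 1.35 rad), for 0.2 s.
At the end, for the whole second after the job is handed in: Red hinge above 1.35 rad, blue hinge below 0.09 rad, lens hinge below 0.15 rad, all at rest; every mount flat on the board and within 15 mm of its starting place; the other loose things within 20 mm of theirs (all of step 2 and value of joint lens_flip below 0.15 rad and distance of each of red_mount, blue_mount, lens_mount from where it was at the start of the episode below 0.015 m and angle between each of red_mount, blue_mount, lens_mount's own z axis and vertical below 0.05 rad and linear speed of each of red_mount, blue_mount, lens_mount below 0.01 m/s and velocity of joint red_flip between -0.05 and 0.05 rad/s and velocity of joint blue_flip between -0.05 and 0.05 rad/s and velocity of joint lens_flip between -0.05 and 0.05 rad/s and distance of each of lens_jar, post, driver, canister, clamp_block from where it was at the start of the episode below 0.02 m); the robot touches nothing.
It fails at once if the blue filter is raised before the red one is out of the beam (value of joint red_flip below 1.2 rad and value of joint blue_flip below 0.8 rad).
It fails at once if a mount is lifted, carried, tipped or shifted (15 mm, or 0.2 rad) (distance of any of red_mount, blue_mount, lens_mount from where it was at the start of the episode above 0.015 m or angle between any of red_mount, blue_mount, lens_mount's own z axis and vertical above 0.2 rad).
It fails at once if a mount is squeezed or pushed hard (over 60 N) (contact force between the fingers and red_mount above 60 N or contact force between the fingers and blue_mount above 60 N or contact force between the fingers and lens_mount above 60 N).
It fails at once if the clear lens is knocked over (value of joint lens_flip above 0.3 rad).
It fails at once if another loose thing is disturbed (20 mm) (distance of any of lens_jar, post, driver, canister, clamp_block from where it was at the start of the episode above 0.02 m).
It also fails if it takes over 48 s, if anything falls off the work surface, if the arm or the gripper's body presses on something with over 40 N, if the wrist force passes 120 N, or if a joint passes its speed limit or range.

## Working session

There is one attempt and no reset: what is moved stays moved. The work goes in short steps, Python scripts to look and compute and a shell command to move; the robot and the scene stay as the last step left them, time stands still between calls to the robot, and variables do not carry over. Pictures are saved under pics/ and viewed, about 8 in all and at most 12, crops included, and the job is handed in when it is done.

```bash
mkdir -p pics; ls
cat > look.py <<'E'
import sys,cv2,pickle
from plant import r
n=sys.argv[1]
for c in sys.argv[2:]:
    s=r.snapshot(c); pickle.dump(s,open(f'pics/{c}.pkl','wb'))
    cv2.imwrite(f'pics/{n}_{c}.png',s['image'][:,:,::-1])
E
python3 look.py a side top; python3 -c "
from plant import r
import pickle
s=r.get_state();print(s)
for c in ('side','top'):
  d=pickle.load(open(f'pics/{c}.pkl','rb'));print(d['mtx'],d['dist'],-d['R'].T@d['t'],d['R'])"
```

```text
pics
{'clock': 0.1, 'q': array([ 1.20179839,  0.68991654, -0.19455178,  1.56622715,  0.15725265,
        0.90249854, -0.21509251]), 'qd': array([-0.00011317, -0.00188353,  0.00016152, -0.00408557, -0.00063487,
        0.00048047,  0.00071269]), 'joint_torque': array([-3.22185580e-03, -5.28505790e+01, -1.27134439e+00, -1.53837597e+01,
       -5.25973155e-02,  2.10407357e-03,  3.32382467e-05]), 'tool_pos': array([ 0.24476656, -0.57447556,  0.2459842 ]), 'eef_rot': array([ 8.34285338e-01, -5.51332280e-01, -7.10369755e-04, -4.32118787e-04]), 'contact_force': array([-0.75390873, -0.04010626, -0.3988152 ]), 'moment': array([0.07235451, 0.02248009, 0.05914297]), 'opening': 0.9983919654499452}
[[518.75085064   0.         285.04303226]
 [  0.         518.75085064 208.6077917 ]
 [  0.           0.           1.        ]] [-0.09135682  0.          0.          0.          0.        ] [-0.3211807  -0.8892622   1.10978881] [[ 0.73945911 -0.67318006 -0.00536942]
 [-0.43805592 -0.47509844 -0.76314382]
 [ 0.5111822   0.56666576 -0.64620638]]
[[447.916989     0.         285.73517103]
 [  0.         447.916989   219.82731865]
 [  0.           0.           1.        ]] [-0.10726477  0.          0.          0.          0.        ] [0.23209279 0.01255781 1.40605294] [[-0.01458125 -0.99988948  0.00289918]
 [-0.97961658  0.01370453 -0.20040842]
 [ 0.20034654 -0.00576229 -0.97970815]]
```

View pics/a_top.png

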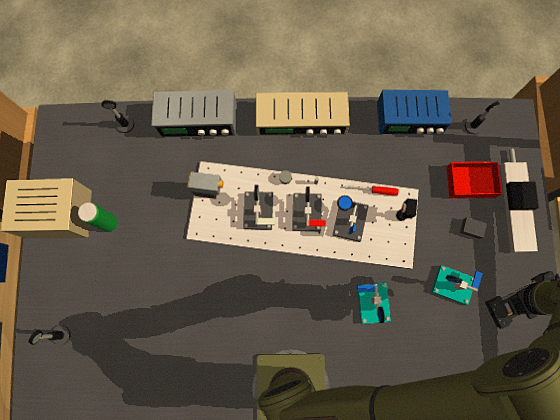

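View pics/a_side.png

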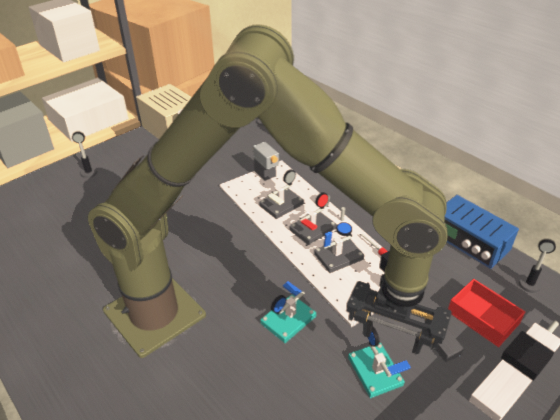

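The top view shows, from left to right, the lens mount at (258,212), the red mount at (307,212) with its disc standing, and the blue mount at (350,218) with its blue disc level. Turquoise decoys at (375,302) and (457,285) are off the board. I'll enlarge the crop to confirm.

```bash
python3 -c "
import cv2
i=cv2.imread('pics/a_top.png')[150:275,180:425]
cv2.imwrite('pics/a_crop.png',cv2.resize(i,None,fx=3.2,fy=3.2,interpolation=cv2.INTER_CUBIC))"
```

```text
(no output)
```

View pics/a_crop.png

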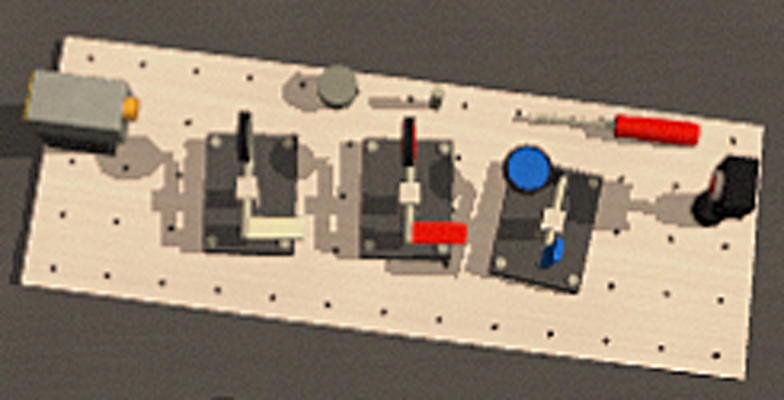

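The crop confirms it. Red is the middle mount (red tab at crop (440,233), level; disc standing). Blue is the right mount (level blue disc at (528,168); blue tab at (552,250), standing). The lens is on the left.

```bash
cat > geo.py <<'E'
import numpy as np,cv2,pickle
def ray(c,uv,z):
    s=pickle.load(open(f'pics/{c}.pkl','rb'))
    p=cv2.undistortPoints(np.array([[uv]],float),s['mtx'],s['dist'])[0,0]
    d=s['R'].T@np.array([p[0],p[1],1]);C=-s['R'].T@s['t']
    return C+d*(z-C[2])/d[2]
def cr(u,v,z): return ray('top',(u/3.2+180-.35,v/3.2+150-.35),z)
E
python3 - <<'E'
from geo import *
np.set_printoptions(precision=4,suppress=True)
for n,cs,ped,tab in (('red',[(363,137),(452,140),(450,263),(360,257)],(410,192),(440,233,.077+.004)),('blue',[(510,165),(602,178),(577,292),(490,273)],(553,217),(552,240,.132)),('lens',[(209,134),(297,137),(294,254),(204,250)],(247,188),(275,229,.081))):
    P=np.array([cr(u,v,.032) for u,v in cs]);c=P.mean(0)
    ex=P[0]+P[3]-P[1]-P[2];ey=P[2]+P[3]-P[0]-P[1]
    a=np.arctan2(ex[1],ex[0]);b=np.arctan2(-ey[0],ey[1])
    print(n,c,a,b,np.linalg.norm(ex)/2,np.linalg.norm(ey)/2,'ped',cr(*ped,.085),'tab',cr(*tab))
print('bluedisc',cr(528,168,.082))
E
```

```text
red [ 0.5381 -0.0615  0.032 ] 1.5058740167116207 1.5265403345373023 0.08808094810017852 0.12239155325402776 ped [ 0.5327 -0.0624  0.085 ] tab [ 0.4936 -0.0899  0.081 ]
blue [ 0.5083 -0.197   0.032 ] 1.3768830879535352 1.3315162975236747 0.08923796286617601 0.11399154593957192 ped [ 0.5067 -0.197   0.085 ] tab [ 0.4756 -0.1877  0.132 ]
lens [0.5457 0.091  0.032 ] 1.5164107993595544 1.5353351067963898 0.08768824425501871 0.11749772043652672 ped [0.5388 0.0917 0.085 ] tab [0.4996 0.0656 0.081 ]
bluedisc [ 0.5554 -0.1757  0.082 ]
```

```bash
cat > go.py <<'E'
# python3 go.py x y z yaw : tool-frame turn and shift from the present pose (tool down)
import sys,numpy as np
from scipy.spatial.transform import Rotation as Ro
from plant import r
np.set_printoptions(precision=4,suppress=True)
s=r.get_state();R=Ro.from_quat(s['eef_rot'])
for k in range(1,len(sys.argv),4):
    v=np.array(sys.argv[k:k+4],float)
    c,n=np.cos(v[3]),np.sin(v[3])
    T=Ro.from_matrix(np.array([[c,n,0],[n,-c,0],[0,0,-1]]))
    print((R.inv()*T).as_rotvec(),R.inv().apply(v[:3]-s['tool_pos']))
print(s['clock'],s['tool_pos'],s['contact_force'],s['q'])
E
python3 go.py .574 -.11 .25 0
```

```text
[-0.0009  0.0015 -1.1679] [-0.2982 -0.485  -0.0036]
0.1 [ 0.2448 -0.5745  0.246 ] [-0.7539 -0.0401 -0.3988] [ 1.2018  0.6899 -0.1946  1.5662  0.1573  0.9025 -0.2151]
```

```bash
python3 -m pendant '[[[0,0,-0.12],[-0.03,-0.049,-0.003],0],[[0,0,-0.24],[-0.06,-0.097,-0.003],0],[[0,0,-0.36],[-0.09,-0.146,-0.003],0],[[0,0,-0.48],[-0.12,-0.194,-0.003],0],[[0,0,-0.6],[-0.15,-0.243,-0.003],0],[[0,0,-0.72],[-0.18,-0.291,-0.003],0],[[0,0,-0.84],[-0.21,-0.34,-0.003],0],[[0,0,-0.96],[-0.24,-0.388,-0.003],0],[[0,0,-1.08],[-0.27,-0.437,-0.003],0],[[0,0,-1.168],[-0.298,-0.485,-0.003],0]]' 10; python3 go.py .574 -.105 .14 0
```

```text
clock: 1.1
tool_pos: [0.5343, -0.1652, 0.2495]
eef_rot: [1.0, 0.002, -0.0, 0.0]
contact_force: [0.2, -1.1, 0.1]
opening: 0.121
[0.0002 0.0007 0.0042] [ 0.04   -0.0601  0.1095]
1.1 [ 0.5343 -0.1652  0.2495] [ 0.1575 -1.0863  0.073 ] [ 0.5109  0.6305 -0.4917  1.754   0.3788  0.8531 -0.1494]
```

```bash
python3 -m pendant '[[[0,0,0],[0,0,0],0],[[0,0,0],[0,0,0],0],[[0,0,0],[0,0,0],0]]'; python3 go.py .574 -.105 .14 0;python3 look.py b top; python3 -c "
import cv2
i=cv2.imread('pics/b_top.png')[150:275,180:425]
cv2.imwrite('pics/b_crop.png',cv2.resize(i,None,fx=3.2,fy=3.2,interpolation=cv2.INTER_CUBIC))"
```

```text
clock: 1.4
tool_pos: [0.5326, -0.1684, 0.2493]
eef_rot: [1.0, -0.001, -0.001, 0.001]
contact_force: [0.6, -0.9, 0.1]
opening: 0.004
[ 0.0012  0.0018 -0.0023] [ 0.0414 -0.0637  0.1091]
1.4 [ 0.5326 -0.1684  0.2493] [ 0.6316 -0.917   0.0601] [ 0.5149  0.6299 -0.4888  1.7555  0.3781  0.8525 -0.1495]
```

View pics/b_crop.png

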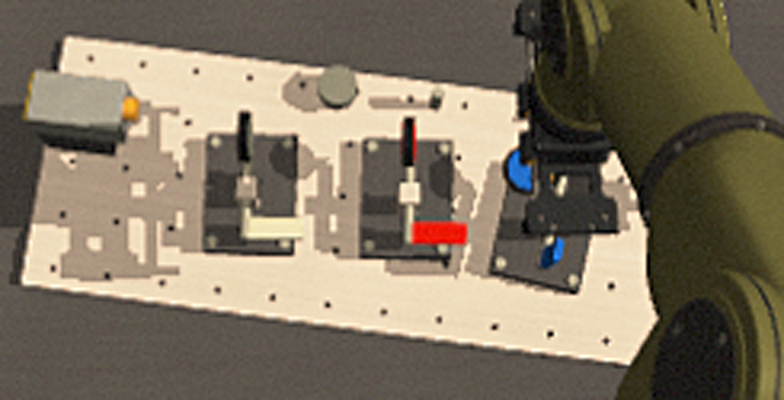

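The view shows the gripper shut above the blue mount. The red mount is still standing and untouched, with its disc at crop (409,140). Next I position beside the red disc on its -y side.

```bash
python3 -c "
from geo import *
print(cr(409,118,.12),cr(409,140,.12),cr(409,162,.1),cr(404,140,.12),cr(415,140,.12))"
python3 -m pendant '[[[0,0,0],[0.021,-0.032,0],0],[[0,0,0],[0.041,-0.064,0],0],[[0,0,0],[0.041,-0.064,0.04],0],[[0,0,0],[0.041,-0.064,0.08],0],[[0,0,0],[0.041,-0.064,0.12],0],[[0,0,0],[0.041,-0.064,0.12],0],[[0,0,0],[0.041,-0.064,0.12],0],[[0,0,0],[0.041,-0.064,0.12],0]]'; python3 go.py .574 -.072 .13 0;python3 look.py c side; python3 -c "
import cv2
i=cv2.imread('pics/c_side.png')[150:330,210:430]
cv2.imwrite('pics/c_crop.png',cv2.resize(i,None,fx=3.2,fy=3.2,interpolation=cv2.INTER_CUBIC))"
```

```text
[ 0.59542843 -0.0612005   0.12      ] [ 0.57425616 -0.06067142  0.12      ] [ 0.55822467 -0.06127998  0.1       ] [ 0.57431741 -0.05603035  0.12      ] [ 0.57418294 -0.06624153  0.12      ]
clock: 2.25
tool_pos: [0.576, -0.1036, 0.1319]
eef_rot: [1.0, -0.001, 0.002, 0.0]
contact_force: [-0.4, -0.2, 0.2]
opening: 0.006
[ 0.0004 -0.0037 -0.0014] [-0.0021 -0.0316  0.0018]
2.25 [ 0.576  -0.1036  0.1319] [-0.4322 -0.2182  0.2434] [ 0.3237  0.8139 -0.3918  1.7832  0.4856  0.6376 -0.3541]
```

View pics/c_crop.png

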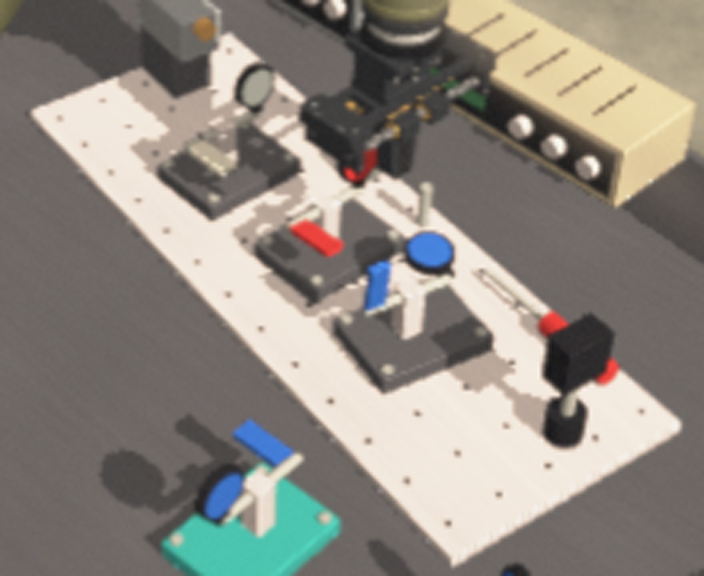

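The fingers stand on the -y side of the red disc, at crop (370,160), clear of everything. Pushing gently along the arc.

```bash
python3 -m pendant '[[[0,0,0],[-0.001,-0.015,0],0],[[0,0,0],[-0.001,-0.022,0],0],[[0,0,0],[-0.001,-0.027,0],0],[[0,0,0],[-0.001,-0.032,0],0],[[0,0,0],[-0.001,-0.037,0.001],0],[[0,0,0],[-0.001,-0.042,0.003],0],[[0,0,0],[-0.001,-0.047,0.004],0],[[0,0,0],[-0.001,-0.051,0.005],0],[[0,0,0],[-0.001,-0.055,0.007],0],[[0,0,0],[-0.001,-0.058,0.009],0]]'; python3 go.py .574 -.035 .1135 0
```

```text
clock: 3.3
tool_pos: [0.5736, -0.0445, 0.1204]
eef_rot: [1.0, 0.0, -0.0, 0.0]
contact_force: [-0.0, -1.2, 0.7]
opening: 0.005
[0.     0.0002 0.0001] [ 0.0004 -0.0095  0.0069]
3.3 [ 0.5736 -0.0445  0.1204] [-0.0436 -1.2428  0.7377] [ 0.2089  0.8203 -0.3658  1.8166  0.4857  0.5948 -0.4588]
```

```bash
python3 -m pendant '[[[0,0,0],[0,-0.005,0.003],0],[[0,0,0],[0,-0.009,0.006],0],[[0,0,0],[0,-0.012,0.01],0],[[0,0,0],[0,-0.0145,0.014],0],[[0,0,0],[0,-0.0165,0.018],0],[[0,0,0],[0,-0.018,0.022],0],[[0,0,0],[0,-0.019,0.026],0],[[0,0,0],[0,-0.0195,0.029],0],[[0,0,0],[0,-0.0195,0.032],0],[[0,0,0],[0,-0.0195,0.032],0]]'; python3 go.py .574 -.025 .1135 0
```

```text
clock: 4.3
tool_pos: [0.5735, -0.0252, 0.0883]
eef_rot: [1.0, 0.0, -0.0, -0.0]
contact_force: [0.0, -0.4, -0.3]
opening: 0.007
[-0.0001  0.0006  0.0002] [ 0.0005 -0.0002 -0.0252]
4.3 [ 0.5735 -0.0252  0.0883] [ 0.0165 -0.4381 -0.3243] [ 0.1529  0.867  -0.3272  1.8344  0.5107  0.5248 -0.5147]
```

```bash
python3 -m pendant '[[[0,0,0],[0,0,-0.02],0],[[0,0,0],[0,0,-0.06],0],[[0,0,0],[0,0,-0.1],0],[[0,0,0],[0,0,-0.14],0],[[0,0,0],[0,0,-0.16],0],[[0,0,0],[0,0,-0.16],0]]'; python3 go.py .47 -.15 .25 0;python3 look.py d side top; python3 -c "
import cv2,numpy as np
f=lambda i:cv2.resize(i,None,fx=3.2,fy=3.2,interpolation=cv2.INTER_CUBIC)
a=f(cv2.imread('pics/d_side.png')[170:270,210:400]);b=f(cv2.imread('pics/d_top.png')[180:260,230:420])
cv2.imwrite('pics/d_crop.png',np.vstack([a,b]))"
```

```text
clock: 4.9
tool_pos: [0.5754, -0.0253, 0.2519]
eef_rot: [1.0, -0.0, 0.003, 0.0]
contact_force: [0.4, 0.6, -0.6]
opening: 0.007
[ 0.     -0.0064 -0.0006] [-0.1054  0.1248  0.0012]
4.9 [ 0.5754 -0.0253  0.2519] [ 0.3622  0.5854 -0.6077] [ 0.2389  0.6428 -0.4686  1.7089  0.3631  0.8705 -0.385 ]
```

View pics/d_crop.png

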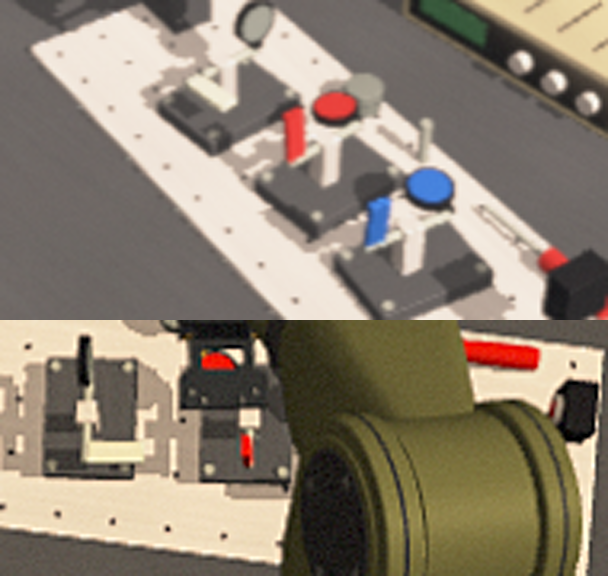

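Red now lies level, with its disc at crop (335,107) and its tab standing at (293,135). Blue is still down and the lens is standing. Next, blue: locate its tab and move to its +x side.

```bash
python3 -c "
from geo import *
print(cr(555,238,.132),cr(549,262,.09))
s=pickle.load(open('pics/side.pkl','rb'))
def pr(p):return cv2.projectPoints(np.array([p],float),cv2.Rodrigues(s['R'])[0],s['t'],s['mtx'],s['dist'])[0][0,0]
for z in(.132,.082): print((pr([.468,-.189,z])-[210,170])*3.2)
"; python3 go.py .475 -.157 .25 -.22
```

```text
[ 0.47744333 -0.19047123  0.132     ] [ 0.46276686 -0.19051518  0.09      ]
[376.12753911 202.0650209 ]
[373.39787926 243.52130013]
[0.0006 0.0004 0.2196] [-0.0982  0.1313 -0.0015]
5.0 [ 0.5733 -0.0258  0.2484] [-0.2346  0.4214 -0.8688] [ 0.2383  0.647  -0.4668  1.7129  0.3637  0.8693 -0.3854]
```

```bash
python3 -m pendant '[[[0,0,0.07],[-0.03,0.04,0],0],[[0,0,0.14],[-0.06,0.08,0],0],[[0,0,0.22],[-0.085,0.115,0],0],[[0,0,0.22],[-0.098,0.131,0],0],[[0,0,0.22],[-0.098,0.131,0],0],[[0,0,0.22],[-0.098,0.131,0.04],0],[[0,0,0.22],[-0.098,0.131,0.08],0],[[0,0,0.22],[-0.098,0.131,0.12],0],[[0,0,0.22],[-0.098,0.131,0.12],0],[[0,0,0.22],[-0.098,0.131,0.12],0]]'; python3 go.py .4722 -.17 .127 -.22;python3 look.py e side; python3 -c "
import cv2
i=cv2.imread('pics/e_side.png')[170:270,210:400]
cv2.imwrite('pics/e_crop.png',cv2.resize(i,None,fx=3.2,fy=3.2,interpolation=cv2.INTER_CUBIC))"
```

```text
clock: 6.0
tool_pos: [0.4759, -0.155, 0.1283]
eef_rot: [0.994, -0.109, -0.001, -0.0]
contact_force: [0.4, 0.6, 0.4]
opening: 0.006
[-0.0007  0.002   0.002 ] [-0.0003  0.0155  0.0013]
6.0 [ 0.4759 -0.155   0.1283] [0.4389 0.5514 0.4013] [ 0.4034  0.7365 -0.2928  2.0356  0.4748  0.4362 -0.4707]
```

View pics/e_crop.png

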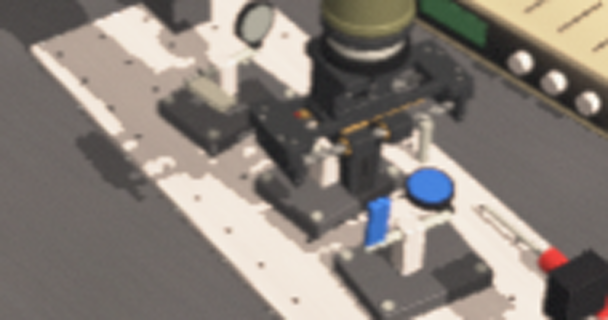

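The fingers at crop (360,165) are on the +x side of the blue tab at (377,220), clear of it. Pushing.

```bash
python3 -m pendant '[[[0,0,0],[0,0.012,0],0],[[0,0,0],[0,0.018,0.001],0],[[0,0,0],[0,0.023,0.001],0],[[0,0,0],[0,0.028,0.002],0],[[0,0,0],[0,0.033,0.002],0],[[0,0,0],[0,0.038,0.003],0],[[0,0,0],[0,0.0425,0.0045],0],[[0,0,0],[0,0.047,0.007],0],[[0,0,0],[0,0.051,0.01],0],[[0,0,0],[0,0.051,0.01],0]]'; python3 go.py .475 -.157 .25 -.22
```

```text
clock: 7.05
tool_pos: [0.4641, -0.2069, 0.1182]
eef_rot: [0.994, -0.11, -0.0, 0.0]
contact_force: [0.5, -0.3, 0.1]
opening: 0.006
[ 0.0006  0.0009 -0.0009] [-0.0004 -0.051  -0.1318]
7.05 [ 0.4641 -0.2069  0.1182] [ 0.4829 -0.3347  0.0902] [ 0.509   0.7608 -0.2958  2.0201  0.5027  0.4318 -0.3925]
```

```bash
python3 -m pendant '[[[0,0,0],[0,0.003,0.003],0],[[0,0,0],[0,0.006,0.007],0],[[0,0,0],[0,0.009,0.011],0],[[0,0,0],[0,0.011,0.015],0],[[0,0,0],[0,0.0125,0.018],0],[[0,0,0],[0,0.014,0.022],0],[[0,0,0],[0,0.0145,0.025],0],[[0,0,0],[0,0.015,0.028],0],[[0,0,0],[0,0.015,0.029],0],[[0,0,0],[0,0.015,0.029],0]]'; python3 go.py .475 -.157 .25 -.22
```

```text
clock: 8.05
tool_pos: [0.4613, -0.2209, 0.0896]
eef_rot: [0.994, -0.11, -0.0, 0.0]
contact_force: [0.0, 0.5, -0.2]
opening: 0.003
[ 0.0002  0.     -0.    ] [-0.0006 -0.0653 -0.1604]
8.05 [ 0.4613 -0.2209  0.0896] [ 0.0363  0.4531 -0.1701] [ 0.5125  0.8128 -0.2574  2.0246  0.5382  0.3694 -0.3945]
```

Tip z is 0.0816, so the tab is nearly down. Pressing gently onto the stop.

```bash
python3 -m pendant '[[[0,0,0],[0,0.0,0.0005],0],[[0,0,0],[0,0,0.001],0],[[0,0,0],[0,0,0.0015],0],[[0,0,0],[0,0,0.0015],0],[[0,0,0],[0,0,0.0015],0]]'
```

```text
clock: 8.55
tool_pos: [0.4614, -0.2208, 0.0892]
eef_rot: [0.994, -0.11, 0.0, 0.0]
contact_force: [-2.1, 0.6, 9.7]
opening: 0.006
```

The force rose to 9.7 N, so it is on the stop. Lifting clear.

```bash
python3 -m pendant '[[[0,0,0],[0,0,-0.01],0],[[0,0,0],[0,0,-0.04],0],[[0,0,0],[0,0,-0.08],0],[[0,0,0],[0,0,-0.12],0],[[0,0,0],[0,0,-0.16],0],[[0,0,0],[-0.04,0,-0.17],0],[[0,0,0],[-0.08,0,-0.17],0],[[0,0,0],[-0.11,0,-0.17],0],[[0,0,0],[-0.11,0,-0.17],0],[[0,0,0],[-0.11,0,-0.17],0]]'; python3 look.py f side top; python3 -c "
import cv2,numpy as np
f=lambda i:cv2.resize(i,None,fx=3.2,fy=3.2,interpolation=cv2.INTER_CUBIC)
a=f(cv2.imread('pics/f_side.png')[165:270,210:400]);b=f(cv2.imread('pics/f_top.png')[180:260,230:420])
cv2.imwrite('pics/f_crop.png',np.vstack([a,b]))"
```

```text
clock: 9.55
tool_pos: [0.3541, -0.1969, 0.2588]
eef_rot: [0.994, -0.11, 0.001, 0.0]
contact_force: [0.9, -0.4, 0.6]
opening: 0.008
```

View pics/f_crop.png

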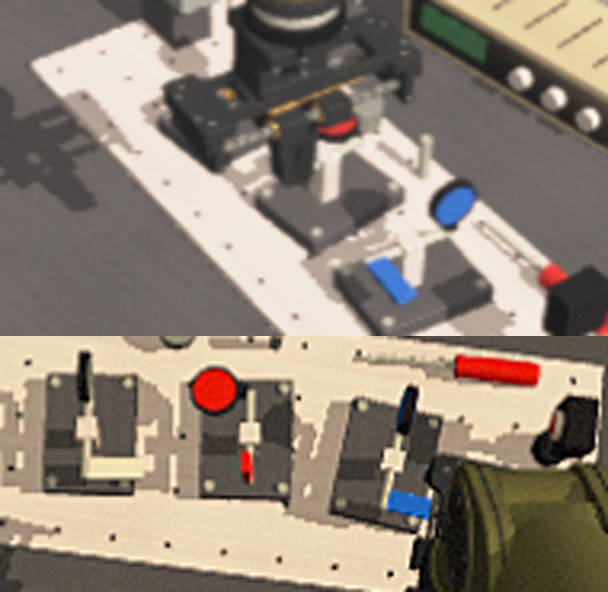

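Blue stands upright with its tab level at (408,503). Red lies level, with its disc at (215,390). The lens is standing. The red and blue pedestals are at the same pixels as at the start (blue (353,218), red (308,210)).

```bash
python3 -c "
from plant import r
print(r.finish_job())"
```

```text
the job is handed in; nothing more can be done
None
```

I pushed the red filter over until it lay level. I then pushed the blue filter's tab over until the blue filter stood against its stop. The job was handed in after about 10 s on the robot's clock; no verdict was reported.

- **Filters:** the last pictures show red level with its tab up, blue upright with its tab level, and the lens still standing. I judged the hinge angles from these pictures and the fingertip heights; they were not measured directly.
- **Forces:** pressing the blue tab onto its stop read 9.7 N. Readings at the end of every other move were about 1.4 N or less.
- **Positions:** the red and blue pedestals sit within about half a pixel (roughly 1 mm) of where they started. The lens mount, post and screwdriver showed no visible shift. I did not check the jar, can and clamp block at the end, but the gripper stayed clear of them.
- **Robot:** the gripper finished clear of everything, at 0.26 m height. No check failed or disagreed.

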